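# Aim the deck flood lantern into the locker

## Task

Light up the bottom of the cedar locker for packing: swing its door wide open, at least square to the locker's front, swivel and tilt the flood lantern's lamp head so that the middle of its beam falls on the middle of the locker's lower opening (below the shelf), and turn the lantern's selector to the two-bar mark. Leave everything else where it is, and let go of everything at the end.

Things in the scene. Friction and masses are not known exactly. Their poses are not given: they have to be found in the camera images.
- locker: cedar locker, fixed; depth 250, width 280, height 300 mm, walls 15. Origin: centre of underside; own -x = way the front faces (about world -y), z up. One shelf, board 141 to 155 mm above the deck; the lower opening below it spans 32 to 141 mm in height and 250 mm in width. The roof is empty. Spot and yaw (about 0.15 rad either way) vary
- door (a joint): locker door angle, rad: 0 shut, 1.571 square to the front, stop 1.95; starts ajar at 0.4 to 0.75, latch free. The free edge, nearer the robot, swings out towards the lantern, then away from the robot. Friction 0.12 N m, stays where left. Board 15 mm thick, 280 wide, 22 to 300 mm above the deck; bar handle on the outer face, 30 mm from the free edge, centred 162 mm up
- door_hinge (a point): on the door's vertical hinge axis (front corner of the locker farther from the robot), at the door's inner face, 300 mm above the deck (the door's top)
- door_edge (a point): top of the door's free edge at its inner face: 280 mm from door_hinge, 300 mm above the deck. The line between the two points is the door's inner face; the 15 mm board lies on its outer side
- bay (a point): aiming point: middle of the locker's lower opening, in the plane of its front, 86 mm above the deck (fixed to the locker)
- lantern: battery flood lantern screwed to the deck: flat grey battery pack 310 x 150 mm, top 55 mm above the deck, a short mast near one end, on it a steel U yoke with a black lamp head. Origin: on the deck under the mast (swivel axis); own x from the selector knob to the mast (about world +y), z up; the pack spans x = -245 to +65 mm. Spot and yaw (0.4 rad either way) vary
- swivel (a joint): swivel of yoke and lamp head about the mast, rad, counter-clockwise from above; at 0 the beam points along the lantern's own +x. Starts at -1.3 to -0.6 (turned away clockwise); stops at +-2.2. Friction 0.30 N m, stays where left
- tilt (a joint): tilt of the lamp head about the level axis between the yoke arms, rad: 0 = level beam, positive = beam downwards. Starts at -0.65 to -0.25 (beam up); stops -1.15 and +0.95. Friction 0.15 N m, balanced, stays where left
- pivot (a point): where tilt and swivel axes meet, 240 mm above the deck; turns with the yoke: own x = level direction of the beam, own y = along the tilt axis, to the left of the beam. Yoke arms: y = +-71 to 80 mm, 24 mm wide, tops 255 mm above the deck; outside each a fixed black hand knob, 30 mm diameter, on the tilt axis from y = +-80 to +-112 mm (handy to push for swivelling)
- lens (a point): centre of the lamp head's front glass (white, grid of small squares), 18 mm ahead of pivot; own x = beam direction, y = left, z = up along the glass. The head is a box 36 mm thick along x (centred on the pivot), 130 wide, 100 high
- handle (a point): middle of the round black carry handle over the lamp head: a bar 12 mm thick, 60 mm long, parallel to the tilt axis, 95 mm above that axis when the beam is level, held by a leg at each end; tilts with the head (push it to tilt). It is clear underneath for 39 mm
- dial (a joint): selector angle, rad, growing clockwise from above. Click stops 0.6 apart: 0 = small ring (off), 0.6 = one bar, 1.2 = two bars, 1.8 = three bars; a spring pulls it to the nearest stop (about 0.05 N m to pass between stops). Starts at or near the ring or the one-bar stop
- dial_grip (a point): on the selector's vertical axis, 180 mm from the mast, 89 mm above the deck (height to grip). Black round skirt, 48 mm diameter, top 66 mm above the deck, with a bar grip 46 long, 14 thick, up to 96 mm above the deck; white line on its pointing end. In the lantern's own x, y the pointing end lies at -0.671 rad minus dial (counter-clockwise positive)
- mask_case: white hard mask case, 180 x 100 x 90 mm, on the locker's shelf; origin under its middle. Leave alone
- tumbler: smoky glass tumbler, 76 mm wide, 95 mm high, on the locker's shelf; origin under its middle. Leave alone
- carabiner: stainless carabiner, about 111 mm long, flat on the deck, origin at its middle; leave alone
- sunscreen: plastic bottle, 54 mm wide, 160 mm high, on the deck, origin under its middle; leave alone
- small_lamp: small round battery lantern with a push button on top, 76 mm wide, 143 mm high, on the deck (not the flood lantern), origin under its middle; leave alone
- weight: lead dive weight, 85 x 60 x 28 mm, on the deck, origin under its middle; leave alone

How it is judged:
By the outcome, as a careful person would: the job done as asked, in the order asked, and still so for the second after the job is handed in, with the robot touching nothing.
It also fails if it takes over 72 s, if anything falls off the work surface, if the arm or the gripper's body presses on something with over 40 N, if the wrist force passes 120 N, or if a joint passes its speed limit or range.

## Robot

A 6-joint arm with a two-finger parallel gripper is mounted at the origin on the work surface. World frame = base frame: x ahead of the robot, y to its left, z up, the work surface at z = 0. Lengths are in m, angles in rad, forces in N, time in s.
With the tool pointing down it reaches from about 0.3 to 0.875 m from the base axis. Payload 6.4 kg.
Tool frame: the origin (TCP) lies midway between the tips of the shut fingers; the grasp point (between the pads) lies arm.tcp_to_grasp behind it (arm.tcp_to_grasp is the distance from the TCP to the grasp point, in m); z points along the fingers, y is the line along which they close (so a half turn about z gives the same grasp; the last joint's range is limited). The gripper opens to 85 mm and grips with 20 to 120 N. Pads are 22 mm wide; open, the fingers measure 114 mm over their backs; the gripper's body (76 mm by 85 mm) begins 54 mm behind the grasp point. The pads swing forward as they close: fully open they stand 13 mm farther back than shut.
Start: joints at [-1.41, 0.181, 1.607, -0, 1.354, -0.206], TCP at [0.206, -0.537, 0.231] pointing down, gripper open.
Joint ranges: [-2.99, 2.99], [-0.89, 2.07], [0.3, 2.58], [-1.14, 4.28], [0, 2.63], [-3.12, 3.12]. Speed limits (rad/s): [2.57, 2.57, 3.01, 3.14, 3.14, 3.14].

## Interface

Orientations are given as a unit quaternion [x, y, z, w].
In Python, from cell import arm, cams gives the robot as it stands.
- The arm moves only by the tool step_arm, never from a script. Its argument "series" is a list of rows, each an object with "translation": the shift along the tool's x, y, z in cm, a list of three; "dr": the turn, a rotation vector about the tool's x, y, z in degrees, a list of three. A call has 1 to 20 rows; each row is the pose to reach, as a shift and turn from the pose commanded when the call began, along the tool's axes at that moment; what a row does not reach only later rows make up. A row lasts 1/10 s, in which the tool goes at most 50 mm and 8.59 degrees, less where a joint would pass 70% of its speed; a pose out of reach is approached as far as the arm can. A call with a gripper value outside its range is refused whole. "fingers" is the opening, from -1 (shut) to 1 (fully open), set as the call begins (left out, the last holds). The fingers move at their own pace and stop on an object; the grip force is fixed at half the most. Time passes only in rows, so rows that repeat a pose let the fingers close. It gives the time, the measured TCP pose, the force, the opening and the grip force at its end, in the units of the state.
- arm.get_obs(): the state, without advancing time (a new reading comes with each control period).
- cams.snapshot(name): name is "scene" or "side" or "wrist"; returns a dict with "color" (400x640x3 uint8, blue, green, red), "range_z" (400x640 float32, m along the optical axis (not along the pixel's ray), 0 where there is no reading), "intrinsics" (3x3 intrinsics, pixels), "R" (3x3) and "t" (3): a world point X has camera coordinates R X + t. Camera axes: x right, y down, z forward; pixel columns grow to the right and rows downward; lengths in m; the calibration is good to about 2 mm. A picture is of the moment at which its call begins.
- arm.sign_off(): hands the job in; it is judged then, once.
Trained networks look in a picture, given as the dict that the camera call returned (one of the last four; its "shot" number tells which), for a name from the list of things; names that differ only in an ending like _2 or _b are one class to them, and where a whole thing is asked for, a point or a joint stands for the part that bears it (a point fixed in the world has none). Each returns a list of dicts, best first, with "p" (0 to 1); they miss things now and then, are a little off and sometimes report something else, mostly with a low value. They report only what shows in the picture. A call takes as long as a camera call.
- cams.regions_of(picture, name): "region" (400x640 bool, what is visible of it) and "bbox" ([centre column, centre row, width, height] in pixels, round what is visible of it).
The state is a dict: "time": time; "qpos": joint angles; "qd": joint speeds; "tau": joint torques, N m; "eef_pos": TCP position; "tool_rot": TCP orientation; "ft_force": force on the tool from outside, world axes, zero at the start; "moment": the same for the moment, N m; "grip_width": finger opening in m; "grip_force": force on a finger pad.
Only numpy, scipy, OpenCV 4.12 (cv2) and the standard library are available. Lean on these libraries where they do the work, as an engineer would, in place of code of your own. Each camera call takes 0.05 s, during which the arm holds its last target. There are 200 camera calls.

## Working session

There is one attempt and no reset: what is moved stays moved. The work goes in short steps, Python scripts to look and compute and a tool call to move; the robot and the scene stay as the last step left them, time stands still between calls to the robot, and variables do not carry over. Pictures are saved under pics/ and viewed, at most 10 in all, crops included, and the job is handed in when it is done.

Besides the shell and the picture viewer there is one more tool, called after "Call:" as name(argument=value, ...) on one line, values as JSON. step_arm: Moves the arm, as the interface text tells. Its arguments: {"type":"object","properties":{"series":{"type":"array","items":{"type":"object","properties":{"translation":{"type":"array","items":{"type":"number"}},"dr":{"type":"array","items":{"type":"number"}}}}},"fingers":{"type":"number"}},"required":["series"]}

```bash
mkdir -p pics; ls
cat > h.py <<'E'
import numpy as np, cv2
from cell import arm, cams
from scipy.spatial.transform import Rotation as Rn
def cloud(s):
    d=s["range_z"];K=s["intrinsics"];v,u=np.mgrid[:400,:640]
    P=np.stack([(u-K[0,2])/K[0,0]*d,(v-K[1,2])/K[1,1]*d,d],-1)
    X=(P-s["t"])@s["R"]; X[d<=0]=np.nan
    return X
def proj(s,X):
    c=s["R"]@np.asarray(X)+s["t"];p=s["intrinsics"]@c;return p[:2]/p[2]
E
python3 - <<'E'
from h import *
o=arm.get_obs();print(o["eef_pos"],o["tool_rot"],arm.tcp_to_grasp,o["time"])
for n in["scene","side"]:
    s=cams.snapshot(n);cv2.imwrite(f"pics/{n}0.png",s["color"]);X=cloud(s)
    print(n,-s["R"].T@s["t"])
    np.savez(f"{n}0.npz",X=X,c=s["color"])
    for k in["locker","door","lantern","handle","dial","dial_grip","lens","pivot","sunscreen","small_lamp","weight","carabiner"]:
        r=cams.regions_of(s,k)
        for q in r[:2]:
            print(k,round(q["p"],2),np.round(q["bbox"]),np.round(np.nanmedian(X[q["region"]],0),3))
E
```

```text
pics
[ 0.20615853 -0.53618879  0.23038437] [ 9.83223750e-01  1.82401453e-01  1.39972816e-05 -8.75400452e-04] 0.0187 0.0
scene [ 0.64032841 -0.4912899   1.56334866]
locker 0.93 [324. 106. 100. 150.] [0.556 0.279 0.297]
door 0.62 [326. 145.  92.  69.] [0.587 0.159 0.195]
lantern 0.9 [291. 254.  68. 130.] [ 0.536 -0.193  0.056]
handle 0.8 [293. 220.  46.  40.] [ 0.532 -0.124  0.287]
dial 0.71 [291. 293.  17.  15.] [ 0.542 -0.291  0.068]
dial 0.65 [344. 240.  26.  30.] [ 0.687 -0.096  0.009]
dial_grip 0.47 [289. 294.  11.  16.] [ 0.544 -0.291  0.069]
lens 0.96 [293. 220.  48.  41.] [ 0.533 -0.124  0.287]
pivot 0.65 [292. 222.  60.  63.] [ 0.537 -0.127  0.273]
sunscreen 0.55 [342. 292.  22.  24.] [ 0.699 -0.278  0.108]
small_lamp 0.87 [386. 234.  28.  32.] [ 0.813 -0.085  0.134]
weight 0.78 [300. 380.  30.  19.] [ 0.608 -0.535  0.027]
carabiner 0.5 [343. 239.  27.  27.] [ 0.689 -0.096  0.009]
side [ 0.7392806  -0.39678072  1.38326583]
locker 0.73 [368.  95. 120. 140.] [0.556 0.278 0.298]
locker 0.58 [281. 271.  13.  14.] [ 0.541 -0.29   0.07 ]
door 0.93 [356. 142.  96.  48.] [0.584 0.16  
[... 166 characters left out ...]
0.119  0.286]
dial 0.57 [378. 112.  34.  12.] [0.615 0.266 0.218]
dial 0.5 [280. 270.  19.  15.] [ 0.54  -0.289  0.069]
dial_grip 0.45 [282. 271.  10.  19.] [ 0.541 -0.289  0.07 ]
lens 0.76 [297. 202.  37.  45.] [ 0.529 -0.119  0.286]
lens 0.7 [329. 286.  19.  25.] [ 0.699 -0.275  0.109]
pivot 0.58 [300. 204.  39.  71.] [ 0.534 -0.122  0.277]
sunscreen 0.51 [331. 287.  18.  19.] [ 0.7   -0.275  0.111]
small_lamp 0.63 [283. 271.  14.  19.] [ 0.54  -0.29   0.069]
small_lamp 0.59 [387. 244.  32.  27.] [ 0.809 -0.079  0.136]
weight 0.89 [267. 353.  30.  29.] [ 0.605 -0.533  0.027]
weight 0.44 [350. 236.  18.  30.] [ 0.684 -0.094  0.011]
carabiner 0.53 [348. 234.  16.  30.] [ 0.67  -0.099  0.01 ]
```

Run:
```python
from h import *
a=np.load("scene0.npz");b=np.load("side0.npz")
i1=cv2.resize(a["c"][20:320,230:430],None,fx=2,fy=2,interpolation=cv2.INTER_CUBIC)
i2=cv2.resize(b["c"][20:320,250:450],None,fx=2,fy=2,interpolation=cv2.INTER_CUBIC)
cv2.imwrite("pics/both.png",np.hstack([i1,i2]))
for n,d in(("scene",a),("side",b)):
    X=d["X"].reshape(-1,3);X=X[~np.isnan(X[:,0])]
    def sel(x0,x1,y0,y1,z0,z1):
        m=(X[:,0]>x0)&(X[:,0]<x1)&(X[:,1]>y0)&(X[:,1]<y1)&(X[:,2]>z0)&(X[:,2]<z1);return X[m]
    top=sel(.3,.9,-.1,.6,.29,.31)
    r=cv2.minAreaRect(top[:,:2].astype(np.float32));print(n,"top",len(top),r,cv2.boxPoints(r).round(3).tolist(), top[:,2].mean())
    pk=sel(.3,.7,-.5,.05,.045,.065)
    r=cv2.minAreaRect(pk[:,:2].astype(np.float32));print("pack",len(pk),r,cv2.boxPoints(r).round(3).tolist())
    hd=sel(.4,.7,-.25,.05,.19,.4);print("head",len(hd),hd.min(0),hd.max(0))
```

```text
scene top 7373 ((0.5685577392578125, 0.1970374584197998), (0.2845594882965088, 0.5861450433731079), 3.160248279571533) [[0.4099999964237213, 0.4819999933242798], [0.4429999887943268, -0.10300000011920929], [0.7269999980926514, -0.08799999952316284], [0.6940000057220459, 0.49799999594688416]] 0.2990986590298915
pack 3565 ((0.571707546710968, -0.19723932445049286), (0.2322753667831421, 0.3098811209201813), 3.84835147857666) [[0.4449999928474426, -0.05000000074505806], [0.4659999907016754, -0.36000001430511475], [0.6980000138282776, -0.3440000116825104], [0.6769999861717224, -0.03500000014901161]]
head 1209 [ 0.43883295 -0.19348242  0.19815723] [ 0.62445599 -0.02599904  0.34016006]
side top 7043 ((0.5652954578399658, 0.1980970799922943), (0.28655555844306946, 0.5870687365531921), 3.572596311569214) [[0.40400001406669617, 0.4819999933242798], [0.4410000145435333, -0.10400000214576721], [0.7269999980926514, -0.0860000029206276], [0.6899999976158142, 0.5]] 0.29964819676814214
pack 3279 ((0.5373626947402954, -0.2093791663646698), (0.23542854189872742, 0.3129344880580902), 22.50937271118164) [[0.36899998784065247, -0.10999999940395355], [0.48899999260902405, -0.39899998903274536], [0.7059999704360962, -0.3089999854564667], [0.5860000252723694, -0.019999999552965164]]
head 1275 [ 0.43484045 -0.19362612  0.20104003] [ 0.61993495 -0.02654107  0.33855632]
```

View pics/both.png

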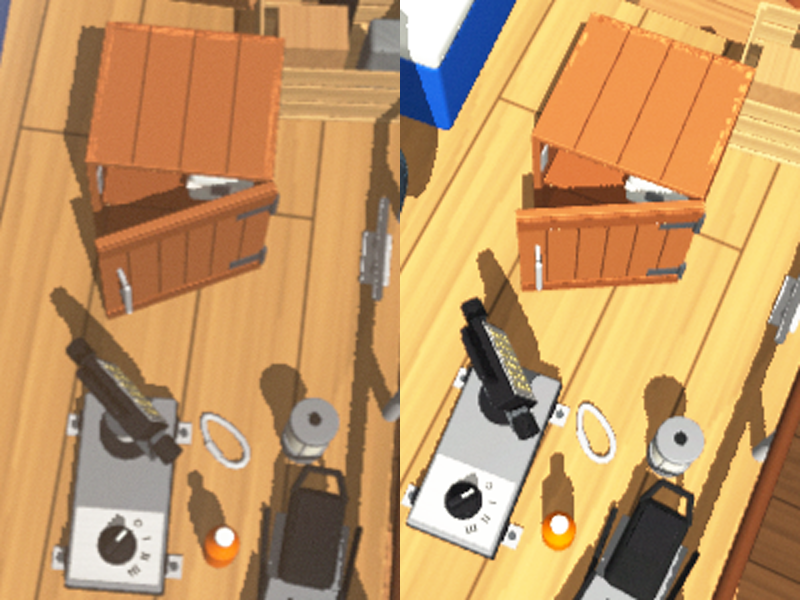

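```bash
cat >> h.py <<'E'
def comps(X,z0,z1,box,er=0):
    m=((X[...,2]>z0)&(X[...,2]<z1)&(X[...,0]>box[0])&(X[...,0]<box[1])&(X[...,1]>box[2])&(X[...,1]<box[3])).astype(np.uint8)
    if er: m=cv2.erode(m,np.ones((er,er),np.uint8))
    n,l,st,_=cv2.connectedComponentsWithStats(m,connectivity=4)
    out=[]
    for i in range(1,n):
        if st[i,4]>60:
            P=X[l==i]; r=cv2.minAreaRect(P[:,:2].astype(np.float32))
            out.append((st[i,4],P,r))
    return sorted(out,key=lambda t:-t[0])
def show(c,k=3):
    for n,P,r in c[:k]:
        print(n,np.round(r[0],3),np.round(r[1],3),round(r[2],1),"corners",cv2.boxPoints(r).round(3).tolist(),"z",P[:,2].mean().round(3))
        l=cv2.fitLine(P[:,:2].astype(np.float32),cv2.DIST_HUBER,0,.01,.01).ravel();print("   line",l.round(4))
E
python3 - <<'E'
from h import *
for n in("scene","side"):
    X=np.load(n+"0.npz")["X"];print(n)
    print("roof/door");show(comps(X,.29,.308,(.3,.9,-.02,.5),0),3)
    print("pack");show(comps(X,.047,.063,(.38,.7,-.5,.05)),3)
    print("head");show(comps(X,.19,.4,(.4,.7,-.25,.05)),2)
    print("dial");show(comps(X,.075,.105,(.46,.62,-.36,-.22)),2)
    h=X[(X[...,0]>.4)&(X[...,0]<.66)&(X[...,1]>-.22)&(X[...,1]<0)&(X[...,2]>.2)]
    np.save(n+"_h.npy",h); t=h[h[:,2]>.32];print("top pts",len(t),t.mean(0).round(3),t.min(0).round(3),t.max(0).round(3))
    o=X[(X[...,0]>.74)&(X[...,0]<1.0)&(X[...,1]>-.45)&(X[...,1]<-.16)&(X[...,2]>.1)];print("other",o.min(0),o.max(0))
E
```

```text
scene
roof/door
7324 [0.563 0.292] [0.285 0.397] 3.2 corners [[0.4099999964237213, 0.4819999933242798], [0.4320000112056732, 0.0860000029206276], [0.7160000205039978, 0.10100000351667404], [0.6940000057220459, 0.49799999594688416]] z 0.299
   line [ 0.6441 -0.7649  0.589   0.3128]
pack
3225 [ 0.537 -0.201] [0.161 0.308] 3.4 corners [[0.44699999690055847, -0.052000001072883606], [0.4659999907016754, -0.35899999737739563], [0.6269999742507935, -0.3499999940395355], [0.609000027179718, -0.041999999433755875]] z 0.055
   line [ 0.3695 -0.9292  0.5331 -0.2279]
150 [ 0.591 -0.065] [0.04  0.081] 37.4 corners [[0.550000011920929, -0.04500000178813934], [0.5989999771118164, -0.10899999737739563], [0.6309999823570251, -0.08399999886751175], [0.5820000171661377, -0.019999999552965164]] z 0.054
   line [ 0.5693 -0.8221  0.5966 -0.0811]
head
1209 [ 0.53  -0.112] [0.071 0.223] 49.2 corners [[0.421999990940094, -0.06599999964237213], [0.5910000205039978, -0.21199999749660492], [0.6380000114440918, -0.15800000727176666], [0.4690000116825104, -0.012000000104308128]] z 0.274
   line [ 0.7588 -0.6514  
[... 1285 characters left out ...]
 -0.111] [0.07  0.223] 49.1 corners [[0.4189999997615814, -0.06499999761581421], [0.5870000123977661, -0.210999995470047], [0.6330000162124634, -0.15800000727176666], [0.4650000035762787, -0.012000000104308128]] z 0.273
   line [ 0.7536 -0.6573  0.5329 -0.1181]
dial
77 [ 0.539 -0.288] [0.044 0.015] 54.6 corners [[0.5199999809265137, -0.3019999861717224], [0.5320000052452087, -0.3100000023841858], [0.5569999814033508, -0.27399998903274536], [0.5450000166893005, -0.26600000262260437]] z 0.093
   line [ 0.5838  0.8119  0.5395 -0.2889]
top pts 117 [ 0.508 -0.134  0.333] [ 0.48  -0.158  0.321] [ 0.537 -0.107  0.339]
other [ 0.93893707 -0.44999941  0.10056926] [ 0.96826386 -0.16033289  0.17718984]
```

```bash
cat >> h.py <<'E'
def edge(P,ax,s,lo,hi):
    # outermost coord (sign s) along the other axis, binned along ax; returns slope, intercept
    o=1-ax; b=np.arange(lo,hi,.01); t=[];e=[]
    for q in b:
        m=P[(P[:,ax]>=q)&(P[:,ax]<q+.01)]
        if len(m)>3: t.append(q+.005); e.append(s*np.percentile(s*m[:,o],97))
    return np.polyfit(t,e,1)
E
python3 - <<'E'
from h import *
for n in("scene","side"):
    X=np.load(n+"0.npz")["X"]
    P=comps(X,.29,.308,(.3,.9,-.02,.5))[0][1]
    r=edge(P,0,1,.44,.68);l=edge(P,1,-1,.26,.46);g=edge(P,1,1,.26,.46)
    print(n,"rear",r,"left",l,"right",g)
    a=np.arctan(np.mean([r[0],-l[0],-g[0]]));print("yaw",a)
    ux=np.array([np.cos(a),np.sin(a)]);uy=np.array([-np.sin(a),np.cos(a)])
    mid=np.array([.55,np.polyval(r,.55)])@uy
    cx=(np.array([np.polyval(l,.36),.36])@ux+np.array([np.polyval(g,.36),.36])@ux)/2
    print("width",np.array([np.polyval(g,.36),.36])@ux-np.array([np.polyval(l,.36),.36])@ux)
    for f in(.25,.255): print("front mid",ux*cx+uy*(mid-f))
    h=ux*(cx+.14)+uy*(mid-.25);print("hinge~",h)
    Q=np.c_[P[:,:2]@ux-cx,P[:,:2]@uy-mid+.25]
    D=Q[(Q[:,1]<-.03)];D=D[D[:,0]<.1]
    L=cv2.fitLine(D.astype(np.float32),cv2.DIST_HUBER,0,.01,.01).ravel();print("door line local",len(D),L,"angle",np.arctan2(L[1]*np.sign(-L[0])*-1,abs(L[0])))
    i=np.argmin(D[:,0]);print("free end local",D[:,0].min(),D[:,1].min(), "world",ux*(cx+D[i,0])+uy*(mid-.25+D[i,1]))
    print("front gap: rows of y for x~0:",np.sort(Q[abs(Q[:,0]+.05)<.01][:,1])[::6].round(3)[:12])
E
```

```text
scene rear [0.02999718 0.45889375] left [-0.03076059  0.43954886] right [-0.03570294  0.70286632]
yaw 0.03214249937805624
width 0.2614031201900469
front mid [0.56356241 0.22569908]
front mid [0.56372309 0.22070166]
hinge~ [0.7034901  0.23019826]
door line local 541 [ 0.89714766  0.44173083 -0.00980735 -0.07946002] angle 0.45752704
free end local -0.10951787904266386 -0.13507395946682366 world [0.45787514 0.10480403]
front gap: rows of y for x~0: [-0.115 -0.108 -0.105 -0.103 -0.102 -0.099 -0.097 -0.093 -0.09  -0.086
  0.009  0.012]
side rear [0.02844791 0.46093999] left [-0.02593926  0.43432324] right [-0.03621232  0.70012343]
yaw 0.030190656493176787
width 0.2619824420079269
front mid [0.56005939 0.22677616]
front mid [0.56021032 0.22177844]
hinge~ [0.69999559 0.23100221]
door line local 532 [ 0.8949804   0.44610548 -0.00829246 -0.08036949] angle 0.4624091
free end local -0.10728618792294631 -0.1333886810101253 world [0.45640621 0.10485751]
front gap: rows of y for x~0: [-0.113 -0.11  -0.105 -0.104 -0.102 -0.1   -0.097 -0.093 -0.09  -0.085
  0.01   0.012]
```

Call:
step_arm(fingers=-1, series=[{"translation": [0, 0, -10], "dr": [0, 0, 0]}, {"translation": [0, 0, -17], "dr": [0, 0, 0]}, {"translation": [0, 0, -17], "dr": [0, 0, 21]}, {"translation": [51.7, -56.4, -17], "dr": [0, 0, 21]}, {"translation": [51.7, -56.4, -17], "dr": [0, 0, 21]}, {"translation": [51.7, -56.4, -17], "dr": [0, 0, 21]}, {"translation": [51.7, -56.4, -17], "dr": [0, 0, 21]}, {"translation": [51.7, -56.4, -17], "dr": [0, 0, 21]}, {"translation": [51.7, -56.4, -17], "dr": [0, 0, 21]}, {"translation": [51.7, -56.4, -17], "dr": [0, 0, 21]}, {"translation": [51.7, -56.4, -17], "dr": [0, 0, 21]}, {"translation": [51.7, -56.4, -17], "dr": [0, 0, 21]}, {"translation": [51.7, -56.4, -17], "dr": [0, 0, 21]}, {"translation": [51.7, -56.4, -17], "dr": [0, 0, 21]}, {"translation": [51.7, -56.4, -17], "dr": [0, 0, 21]}, {"translation": [51.7, -56.4, -17], "dr": [0, 0, 21]}, {"translation": [51.7, -56.4, -17], "dr": [0, 0, 21]}, {"translation": [51.7, -56.4, -17], "dr": [0, 0, 21]}, {"translation": [51.7, -56.4, -17], "dr": [0, 0, 21]}, {"translation": [51.7, -56.4, -17], "dr": [0, 0, 21]}])

```text
time: 3.3
eef_pos: [0.4867, 0.177, 0.4008]
tool_rot: [1.0, 0.002, -0.001, 0.0]
ft_force: [0.1, 0.0, 0.5]
grip_width: 0.0
grip_force: 0.0
```

Call:
step_arm(series=[{"translation": [0, 0, 5]}, {"translation": [0, 0, 10]}, {"translation": [0, 0, 15]}, {"translation": [0, 0, 15]}, {"translation": [1.3, 2.8, 15]}, {"translation": [2.6, 5.0, 15]}, {"translation": [4.0, 7.3, 15]}, {"translation": [6.3, 9.6, 15]}, {"translation": [8.8, 11.8, 15]}, {"translation": [11.7, 13.5, 15]}, {"translation": [14.7, 14.7, 15]}, {"translation": [17.6, 15.4, 15]}, {"translation": [20.6, 15.7, 15]}, {"translation": [22.5, 15.6, 15]}, {"translation": [24.0, 15.5, 15]}, {"translation": [24.5, 15.5, 15]}, {"translation": [24.5, 15.5, 15]}, {"translation": [20.0, 15.5, 15]}, {"translation": [18.0, 15.5, 10]}, {"translation": [18.0, 15.5, 0]}])

```text
validation failed for argument at $.se...
```

Run:
```python
from h import *
for n in("scene","side"):
    s=cams.snapshot(n);X=cloud(s);c=s["color"]
    cv2.imwrite(f"pics/{n}1.png",c)
    D=X[(X[...,2]>.285)&(X[...,2]<.308)&(X[...,1]<.2)&(X[...,1]>-.07)&(X[...,0]>.66)&(X[...,0]<.85)]
    if len(D)>20:
        L=cv2.fitLine(D[:,:2].astype(np.float32),cv2.DIST_HUBER,0,.01,.01).ravel();print(n,len(D),L,D.min(0),D.max(0))
print(arm.get_obs()["eef_pos"],arm.get_obs()["time"])
```

```text
[0.48632734 0.17466914 0.40106403] 3.4
```

Call:
step_arm(series=[{"translation": [0, 0, 5], "dr": [0, 0, 0]}, {"translation": [0, 0, 10], "dr": [0, 0, 0]}, {"translation": [0, 0, 15], "dr": [0, 0, 0]}, {"translation": [0, 0, 15], "dr": [0, 0, 0]}, {"translation": [1.3, 2.8, 15], "dr": [0, 0, 0]}, {"translation": [2.6, 5.0, 15], "dr": [0, 0, 0]}, {"translation": [4.0, 7.3, 15], "dr": [0, 0, 0]}, {"translation": [6.3, 9.6, 15], "dr": [0, 0, 0]}, {"translation": [8.8, 11.8, 15], "dr": [0, 0, 0]}, {"translation": [11.7, 13.5, 15], "dr": [0, 0, 0]}, {"translation": [14.7, 14.7, 15], "dr": [0, 0, 0]}, {"translation": [17.6, 15.4, 15], "dr": [0, 0, 0]}, {"translation": [20.6, 15.7, 15], "dr": [0, 0, 0]}, {"translation": [22.5, 15.6, 15], "dr": [0, 0, 0]}, {"translation": [24.0, 15.5, 15], "dr": [0, 0, 0]}, {"translation": [24.5, 15.5, 15], "dr": [0, 0, 0]}, {"translation": [24.5, 15.5, 15], "dr": [0, 0, 0]}, {"translation": [20.0, 15.5, 15], "dr": [0, 0, 0]}, {"translation": [18.0, 15.5, 10], "dr": [0, 0, 0]}, {"translation": [18.0, 15.5, 0], "dr": [0, 0, 0]}])

```text
time: 5.4
eef_pos: [0.6619, 0.0202, 0.3454]
tool_rot: [1.0, -0.0, -0.005, -0.001]
ft_force: [2.3, 1.2, 1.3]
grip_width: -0.0001
grip_force: 0.0
```

Run:
```python
from h import *
for n in("scene","side"):
    s=cams.snapshot(n);X=cloud(s);c=s["color"]
    cv2.imwrite(f"pics/{n}1.png",c)
    D=X[(X[...,2]>.285)&(X[...,2]<.308)&(X[...,1]<.2)&(X[...,1]>-.07)&(X[...,0]>.66)&(X[...,0]<.85)]
    if len(D)>20:
        L=cv2.fitLine(D[:,:2].astype(np.float32),cv2.DIST_HUBER,0,.01,.01).ravel();print(n,len(D),L,D.min(0),D.max(0))
print(arm.get_obs()["eef_pos"],arm.get_obs()["time"])
```

```text
scene 444 [ 0.08783875 -0.9961347   0.7329486   0.04112524] [ 0.71634492 -0.0406048   0.28507479] [0.75081207 0.14720042 0.30600224]
side 558 [ 0.10326085 -0.9946543   0.7260755   0.07551458] [ 0.70401215 -0.04065299  0.28598518] [0.74745752 0.19923616 0.30690688]
[0.66880884 0.01936053 0.35904762] 5.5
```

View pics/side1.png

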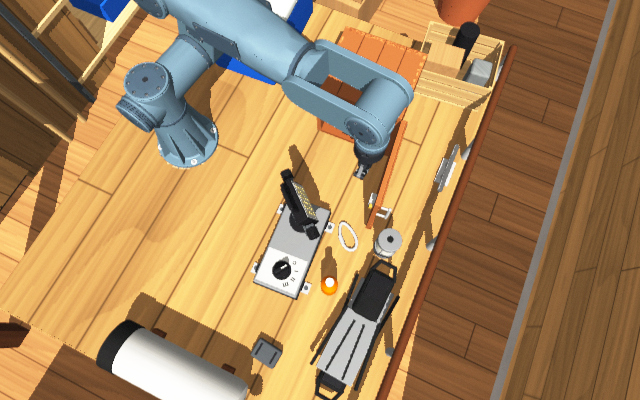

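Call:
step_arm(series=[{"translation": [0, 0, 5], "dr": [0, 0, 0]}, {"translation": [0, 0, 10], "dr": [0, 0, 0]}, {"translation": [0, 0, 15], "dr": [0, 0, 0]}, {"translation": [3, 0, 15], "dr": [0, 0, 0]}, {"translation": [5.5, 0, 15], "dr": [0, 0, 0]}, {"translation": [7.5, 0, 15], "dr": [0, 0, 0]}, {"translation": [9, 0, 15], "dr": [0, 0, 0]}, {"translation": [9, 0, 15], "dr": [0, 0, 0]}, {"translation": [9, 0, 15], "dr": [0, 0, 0]}, {"translation": [5, 0, 15], "dr": [0, 0, 0]}, {"translation": [2, 0, 10], "dr": [0, 0, 0]}, {"translation": [0, 0, 5], "dr": [0, 0, 0]}, {"translation": [0, 0, 0], "dr": [0, 0, 0]}, {"translation": [0, 0, 0], "dr": [0, 0, 0]}, {"translation": [0, 0, 0], "dr": [0, 0, 0]}])

```text
time: 7.0
eef_pos: [0.6682, 0.02, 0.3529]
tool_rot: [1.0, 0.0, 0.004, 0.001]
ft_force: [0.7, 0.1, -0.7]
grip_width: -0.0
grip_force: 0.0
```

Run:
```python
from h import *
for n in("scene","side"):
    s=cams.snapshot(n);X=cloud(s)
    D=X[(X[...,2]>.285)&(X[...,2]<.308)&(X[...,1]<.2)&(X[...,1]>-.07)&(X[...,0]>.69)&(X[...,0]<.85)]
    L=cv2.fitLine(D[:,:2].astype(np.float32),cv2.DIST_HUBER,0,.01,.01).ravel();print(n,len(D),L)
o=arm.get_obs();print(o["eef_pos"],o["time"],Rn.from_quat(o["tool_rot"]).as_matrix().round(4))
```

```text
scene 566 [ 0.38819522 -0.92157716  0.7639347   0.12131824]
side 585 [ 0.40406546 -0.9147301   0.78832334  0.05655181]
[0.66681128 0.02018437 0.34698513] 7.1 [[ 1.e+00  1.e-04 -6.e-04]
 [ 1.e-04 -1.e+00  1.e-04]
 [-6.e-04 -1.e-04 -1.e+00]]
```

Call:
step_arm(fingers=1, series=[{"translation": [0, 0, -4], "dr": [0, 0, 0]}, {"translation": [0, 0, -8], "dr": [0, 0, 8]}, {"translation": [-4, 4, -8], "dr": [0, 0, 16]}, {"translation": [-8, 8, -8], "dr": [0, 0, 24]}, {"translation": [-12, 12, -8], "dr": [0, 0, 32]}, {"translation": [-15.7, 15.4, -8], "dr": [0, 0, 40.8]}, {"translation": [-15.7, 15.4, -8], "dr": [0, 0, 40.8]}, {"translation": [-15.7, 15.4, -8], "dr": [0, 0, 40.8]}, {"translation": [-15.7, 15.4, -8], "dr": [0, 0, 40.8]}, {"translation": [-15.7, 15.4, -4], "dr": [0, 0, 40.8]}, {"translation": [-15.7, 15.4, 0], "dr": [0, 0, 40.8]}, {"translation": [-15.7, 15.4, 3.6], "dr": [0, 0, 40.8]}, {"translation": [-15.7, 15.4, 3.6], "dr": [0, 0, 40.8]}, {"translation": [-15.7, 15.4, 3.6], "dr": [0, 0, 40.8]}, {"translation": [-15.7, 15.4, 3.6], "dr": [0, 0, 40.8]}])

```text
time: 8.6
eef_pos: [0.5118, -0.1339, 0.3139]
tool_rot: [0.938, -0.348, 0.002, 0.0]
ft_force: [0.3, -0.2, 0.7]
grip_width: 0.0854
grip_force: 0.0
```

Run:
```python
from h import *
s=cams.snapshot("wrist");cv2.imwrite("pics/w1.png",s["color"])
o=arm.get_obs();print(o["eef_pos"],o["time"],Rn.from_quat(o["tool_rot"]).as_matrix().round(3),o["ft_force"])
for r in cams.regions_of(s,"handle")[:2]: print(r["p"],r["bbox"])
```

```text
[ 0.51178223 -0.1340634   0.31416114] 8.65 [[ 0.758 -0.653  0.003]
 [-0.653 -0.758 -0.002]
 [ 0.004 -0.001 -1.   ]] [ 0.78646166 -0.66005863  1.17077589]
0.7 [288.7, 230.5, 98.8, 224.7]
```

View pics/w1.png

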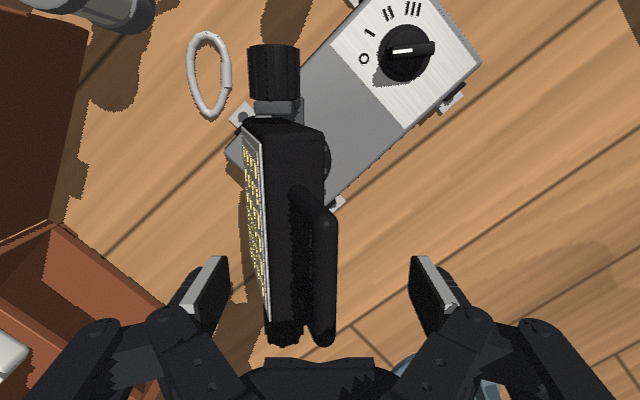

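Call:
step_arm(fingers=-1, series=[{"translation": [0, 0, 0], "dr": [0, 0, 0]}, {"translation": [0, 0, 0], "dr": [0, 0, 0]}, {"translation": [0, 0, 0], "dr": [0, 0, 0]}, {"translation": [0, 0, 0], "dr": [0, 0, 0]}, {"translation": [0, 0, 0], "dr": [0, 0, 0]}, {"translation": [0, 0, 0], "dr": [0, 0, 0]}, {"translation": [0, 0, 0], "dr": [0, 0, 0]}, {"translation": [0, 0, 0], "dr": [0, 0, 0]}])

```text
time: 9.5
eef_pos: [0.5103, -0.134, 0.3119]
tool_rot: [0.937, -0.349, 0.0, 0.0]
ft_force: [-1.8, -0.7, 1.7]
grip_width: 0.0097
grip_force: 58.5
```

Run:
```python
from h import *
o=arm.get_obs();print(o["eef_pos"],o["time"],o["ft_force"],o["moment"],o["grip_width"],o["grip_force"])
```

```text
[ 0.51030281 -0.1340377   0.3119326 ] 9.5 [-1.82091469 -0.74842414  1.73286341] [-0.0745531   0.32464648  0.02053629] 0.009748500919656561 58.47606003284454
```

Bar gripped. Swivel and tilt together along the arc.

Call:
step_arm(series=[{"translation": [0.1, -0.7, -0.2], "dr": [0, 0, -3.5]}, {"translation": [0.2, -1.4, -0.36], "dr": [0, 0, -7.1]}, {"translation": [0.15, -2.1, -0.45], "dr": [0, 0, -10.6]}, {"translation": [0.06, -2.8, -0.51], "dr": [0, 0, -14.2]}, {"translation": [-0.15, -3.5, -0.5], "dr": [0, 0, -17.8]}, {"translation": [-0.41, -4.13, -0.44], "dr": [0, 0, -21.4]}, {"translation": [-0.8, -4.75, -0.32], "dr": [0, 0, -25]}, {"translation": [-1.21, -5.31, -0.17], "dr": [0, 0, -28.5]}, {"translation": [-1.7, -5.8, 0.05], "dr": [0, 0, -32]}, {"translation": [-2.23, -6.2, 0.3], "dr": [0, 0, -35.6]}, {"translation": [-2.23, -6.2, 0.3], "dr": [0, 0, -35.6]}, {"translation": [-2.23, -6.2, 0.3], "dr": [0, 0, -35.6]}, {"translation": [-2.23, -6.2, 0.3], "dr": [0, 0, -35.6]}])

```text
time: 10.8
eef_pos: [0.5351, -0.0724, 0.3102]
tool_rot: [0.999, -0.045, 0.002, 0.0]
ft_force: [0.5, 0.2, 6.4]
grip_width: 0.0094
grip_force: 59.9
```

```bash
cat >> h.py <<'E'
def lensfit(s,name="x"):
    X=cloud(s);out=None
    for r in cams.regions_of(s,"lens")[:1]:
        P=X[r["region"]];P=P[~np.isnan(P[:,0])];print(name,"lens p",r["p"],len(P),np.median(P,0).round(3))
    h=X[(X[...,0]>.38)&(X[...,0]<.68)&(X[...,1]>-.25)&(X[...,1]<.03)&(X[...,2]>.17)&(X[...,2]<.3)]
    q=cv2.minAreaRect(h[:,:2].astype(np.float32)) if len(h)>50 else None
    print(name,"head rect",len(h),np.round(q[0],3),np.round(q[1],3),q[2]) if q else 0
    return X
E
python3 - <<'E'
from h import *
o=arm.get_obs();print(o["eef_pos"],o["time"],o["ft_force"],o["grip_width"])
for n in("scene","side","wrist"):
    s=cams.snapshot(n);lensfit(s,n);cv2.imwrite(f"pics/{n}2.png",s["color"])
E
```

```text
[ 0.53505427 -0.07238133  0.31018796] 10.8 [0.52844881 0.17929342 6.36019484] 0.009394437864958102
scene lens p 0.87 1337 [ 0.539 -0.117  0.267]
scene head rect 1675 [ 0.531 -0.109] [0.071 0.224] 83.85474395751953
side lens p 0.81 1196 [ 0.542 -0.117  0.266]
side head rect 1511 [ 0.528 -0.109] [0.07  0.223] 83.91138458251953
wrist lens p 0.56 14734 [ 0.556 -0.098  0.289]
wrist head rect 14646 [ 0.556 -0.113] [0.07  0.168] 83.91840362548828
```

View pics/wrist2.png

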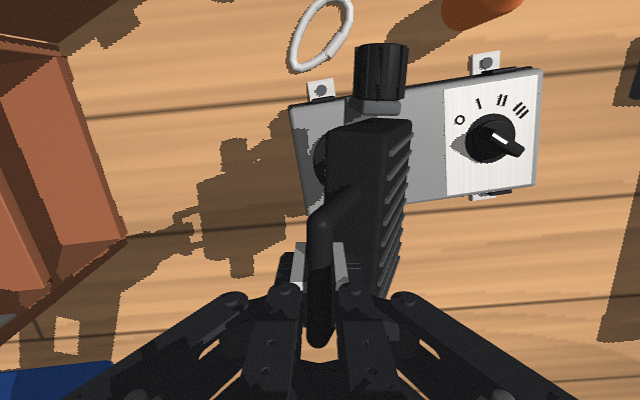

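Call:
step_arm(fingers=1, series=[{"translation": [0, 0, 0], "dr": [0, 0, 0]}, {"translation": [0, 0, 0], "dr": [0, 0, 0]}, {"translation": [0, 0, 0], "dr": [0, 0, 0]}, {"translation": [0, 0, 0], "dr": [0, 0, 0]}, {"translation": [0, 0, 0], "dr": [0, 0, 0]}, {"translation": [0, 0, -5], "dr": [0, 0, 0]}, {"translation": [0, 0, -10], "dr": [0, 0, 0]}, {"translation": [0, 0, -14], "dr": [0, 0, 0]}, {"translation": [-5, 0, -14], "dr": [0, 0, 0]}, {"translation": [-10, 0, -14], "dr": [0, 0, 0]}, {"translation": [-14, 0, -14], "dr": [0, 0, 0]}, {"translation": [-14, 0, -14], "dr": [0, 0, 0]}, {"translation": [-14, 0, -14], "dr": [0, 0, 0]}, {"translation": [-14, 0, -14], "dr": [0, 0, 0]}])

```text
time: 12.5
eef_pos: [0.3952, -0.0599, 0.4487]
tool_rot: [0.999, -0.045, 0.0, -0.0]
ft_force: [-0.1, -0.3, 0.1]
grip_width: 0.0857
grip_force: 0.0
```

Run:
```python
from h import *
from scipy.optimize import least_squares
print(arm.get_obs()["eef_pos"],arm.get_obs()["time"])
A=[]
for n in("scene","side"):
    s=cams.snapshot(n);X=lensfit(s,n);cv2.imwrite(f"pics/{n}3.png",s["color"])
    np.savez(n+"3.npz",X=X,c=s["color"])
    c=comps(X,.29,.308,(.3,.72,.2,.5));show(c,1)
    h=X[(X[...,0]>.38)&(X[...,0]<.68)&(X[...,1]>-.25)&(X[...,1]<.03)&(X[...,2]>.17)&(X[...,2]<.4)]
    b=np.radians(84.0);f=np.array([np.cos(b),np.sin(b)]);piv=np.array([.5295,-.109])
    g=np.c_[(h[:,:2]-piv)@f,(h[:,:2]-piv)@[-f[1],f[0]],h[:,2]-.24]
    m=abs(g[:,1])<.06
    np.save(n+"g.npy",g)
    # bar: highest points with |y|<.025
    t=g[(abs(g[:,1])<.025)]; t=t[t[:,2]>.075];print("bar",len(t),t.mean(0),t[:,0].min(),t[:,0].max(),t[:,2].max())
    q=g[m]
    for lo in np.arange(-.07,.09,.01):
        k=q[(q[:,0]>=lo)&(q[:,0]<lo+.01)]
        if len(k)>4: print("  %.3f n%d z %.3f..%.3f"%(lo+.005,len(k),np.percentile(k[:,2],10),np.percentile(k[:,2],90)))
```

```text
[ 0.39519426 -0.05990983  0.44868171] 12.5
scene lens p 0.95 1525 [ 0.533 -0.114  0.275]
scene head rect 1763 [ 0.531 -0.11 ] [0.072 0.223] 84.2743911743164
6676 [0.567 0.343] [0.296 0.291] 2.4 corners [[0.4129999876022339, 0.4819999933242798], [0.42500001192092896, 0.19200000166893005], [0.7210000157356262, 0.20399999618530273], [0.7089999914169312, 0.4950000047683716]] z 0.299
   line [ 0.8908 -0.4543  0.5682  0.355 ]
bar 84 [0.03516816 0.00062049 0.09098021] 0.027459233850579686 0.04363663634675472 0.09929518023268158
  -0.035 n116 z -0.037..-0.022
  -0.025 n229 z -0.024..-0.001
  -0.015 n238 z 0.002..0.023
  -0.005 n243 z 0.024..0.046
  0.005 n158 z 0.046..0.054
  0.015 n144 z 0.043..0.052
  0.025 n149 z 0.040..0.075
  0.035 n155 z 0.039..0.095
  0.045 n12 z 0.086..0.093
side lens p 0.72 1480 [ 0.53  -0.112  0.275]
side head rect 1628 [ 0.528 -0.109] [0.071 0.224] 83.90994262695312
6380 [0.566 0.342] [0.3   0.294] 1.8 corners [[0.41100001335144043, 0.48500001430511475], [0.41999998688697815, 0.19099999964237213], [0.7210000157356262, 0.20000000298023224], [0.7120000123977661, 0.49399998784065247]] z 0.3
   line [ 0.8103 -0.586   0.5452  0.3684]
bar 79 [ 0.03569663 -0.00092343  0.09160095] 0.02706162181397211 0.04216784479336129 0.09777018232718382
  -0.035 n95 z -0.035..-0.023
  -0.025 n200 z -0.022..-0.002
  -0.015 n204 z 0.001..0.022
  -0.005 n219 z 0.025..0.045
  0.005 n159 z 0.046..0.053
  0.015 n137 z 0.045..0.052
  0.025 n150 z 0.041..0.075
  0.035 n142 z 0.039..0.094
  0.045 n15 z 0.090..0.093
```

Run:
```python
from h import *
a=np.load("scene3.npz");b=np.load("side3.npz")
i1=cv2.resize(a["c"][20:320,230:430],None,fx=2,fy=2,interpolation=cv2.INTER_CUBIC)
i2=cv2.resize(b["c"][20:320,250:450],None,fx=2,fy=2,interpolation=cv2.INTER_CUBIC)
cv2.imwrite("pics/both3.png",np.hstack([i1,i2]))
```

```text
(no output)
```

View pics/both3.png

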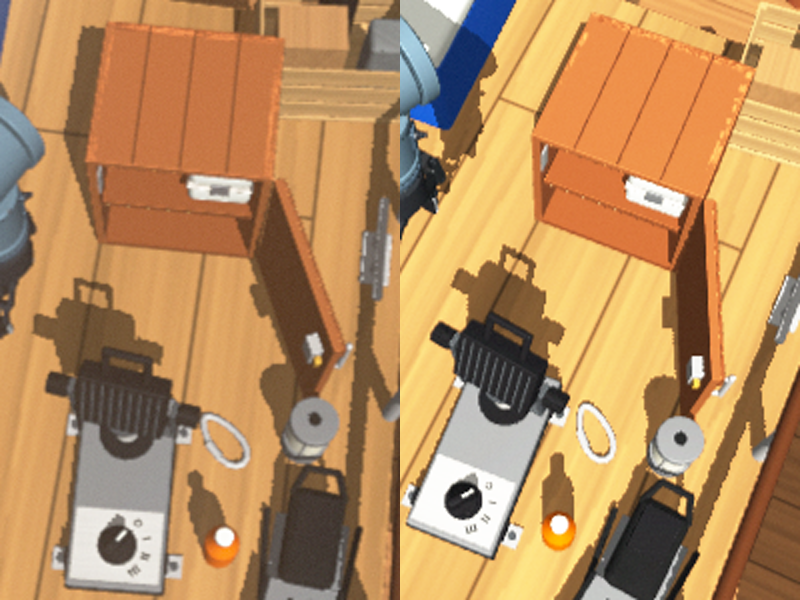

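Run:
```python
from h import *
for n in("scene","side"):
    X=np.load(n+"3.npz")["X"]
    P=X[(X[...,2]>.292)&(X[...,2]<.308)&(X[...,0]>.38)&(X[...,0]<.75)&(X[...,1]>.18)&(X[...,1]<.55)]
    hi=[];lo=[];xs=np.arange(.45,.66,.01)
    for x in xs:
        k=P[abs(P[:,0]-x)<.006][:,1];hi.append(k.max());lo.append(k.min())
    ph=np.polyfit(xs,hi,1);pl=np.polyfit(xs,lo,1)
    L=[];R=[];ys=np.arange(.26,.46,.01)
    for y in ys:
        k=P[abs(P[:,1]-y)<.006][:,0];L.append(k.min());R.append(k.max())
    qL=np.polyfit(ys,L,1);qR=np.polyfit(ys,R,1)
    a=np.mean([ph[0],pl[0],-qL[0],-qR[0]]);print(n,"yaws",ph[0],pl[0],-qL[0],-qR[0])
    cy=(np.polyval(ph,.56)+np.polyval(pl,.56))/2; dep=np.polyval(ph,.56)-np.polyval(pl,.56)
    cx=(np.polyval(qL,cy)+np.polyval(qR,cy))/2
    print("centre",cx,cy,"depth",dep,"width",np.polyval(qR,cy)-np.polyval(qL,cy),"bay",cx+.125*a,cy-.125)
    g=np.load(n+"g.npy");q=g[(abs(g[:,1])<.055)&(g[:,0]>-.033)&(g[:,0]<-.002)&(g[:,2]<.045)]
    l=cv2.fitLine(q[:,[0,2]].astype(np.float32),cv2.DIST_HUBER,0,.005,.005).ravel();print("tilt",np.arctan2(abs(l[0]),abs(l[1])))
    # distance of back face from pivot
    nrm=np.array([-l[1],l[0]])*np.sign(l[1]);print("back face dist",(q[:,[0,2]]@nrm).mean())
```

```text
scene yaws 0.03534763937033842 0.03654981373775271 0.030761246410587594 0.03464582002598966
centre 0.5590305010339112 0.35999790145249255 depth 0.2525107781878975 width 0.27878614619877085 bay 0.563321267269682 0.23499790145249255
tilt 0.3865461
back face dist 0.018412860405521692
side yaws 0.03629562524254027 0.030149817614894003 0.03087049934549172 0.030964078817942473
centre 0.5555449303059303 0.36086816765560875 depth 0.25226961817780513 width 0.278868124757342 bay 0.5595536809628324 0.23586816765560875
tilt 0.3921793
back face dist 0.01827037332009005
```

Call:
step_arm(fingers=1, series=[{"translation": [5, 0, 0], "dr": [0, 0, 0]}, {"translation": [10, 0, 0], "dr": [0, 0, 0]}, {"translation": [14, 0, 0], "dr": [0, 0, 0]}, {"translation": [14, 0, 0], "dr": [0, 0, 0]}, {"translation": [14, 0, 0], "dr": [0, 0, 0]}, {"translation": [14, 0, 5], "dr": [0, 0, 0]}, {"translation": [14, 0, 10], "dr": [0, 0, 0]}, {"translation": [14, 0, 14], "dr": [0, 0, 0]}, {"translation": [14, 0, 14], "dr": [0, 0, 0]}, {"translation": [14, 0, 14], "dr": [0, 0, 0]}])

```text
time: 13.7
eef_pos: [0.5338, -0.0724, 0.3103]
tool_rot: [0.999, -0.045, 0.0, 0.0]
ft_force: [-0.0, 0.1, 0.9]
grip_width: 0.0854
grip_force: 0.0
```

Call:
step_arm(fingers=-1, series=[{"translation": [0, 0, 0], "dr": [0, 0, 0]}, {"translation": [0, 0, 0], "dr": [0, 0, 0]}, {"translation": [0, 0, 0], "dr": [0, 0, 0]}, {"translation": [0, 0, 0], "dr": [0, 0, 0]}, {"translation": [0, 0, 0], "dr": [0, 0, 0]}, {"translation": [0, 0, 0], "dr": [0, 0, 0]}, {"translation": [0, 0, 0], "dr": [0, 0, 0]}, {"translation": [0, -0.15, 0.05], "dr": [0, 0, -0.5]}, {"translation": [0, -0.3, 0.1], "dr": [0, 0, -1]}, {"translation": [0, -0.3, 0.1], "dr": [0, 0, -1]}, {"translation": [0, -0.3, 0.1], "dr": [0, 0, -1]}, {"translation": [0, -0.3, 0.1], "dr": [0, 0, -1]}])

```text
time: 14.9
eef_pos: [0.5343, -0.0696, 0.3081]
tool_rot: [0.999, -0.036, 0.0, 0.0]
ft_force: [-1.8, -0.1, 5.9]
grip_width: 0.0102
grip_force: 59.5
```

Call:
step_arm(fingers=1, series=[{"translation": [0, 0, 0], "dr": [0, 0, 0]}, {"translation": [0, 0, 0], "dr": [0, 0, 0]}, {"translation": [0, 0, 0], "dr": [0, 0, 0]}, {"translation": [0, 0, 0], "dr": [0, 0, 0]}, {"translation": [0, 0, 0], "dr": [0, 0, 0]}, {"translation": [0, 0, -5], "dr": [0, 0, 0]}, {"translation": [0, 0, -10], "dr": [0, 0, 0]}, {"translation": [0, 0, -14], "dr": [0, 0, 0]}, {"translation": [-5, 0, -14], "dr": [0, 0, 0]}, {"translation": [-10, 0, -14], "dr": [0, 0, 0]}, {"translation": [-14, 0, -14], "dr": [0, 0, 0]}, {"translation": [-14, 0, -14], "dr": [0, 0, 0]}, {"translation": [-14, 0, -14], "dr": [0, 0, 0]}])

```text
time: 16.2
eef_pos: [0.3945, -0.0592, 0.4484]
tool_rot: [0.999, -0.037, 0.001, 0.0]
ft_force: [-0.2, -0.4, -0.1]
grip_width: 0.0857
grip_force: 0.0
```

```bash
cat > m.py <<'E'
from h import *
o=arm.get_obs();print(o["eef_pos"],o["time"],Rn.from_quat(o["tool_rot"]).as_matrix().round(3).tolist())
for n in("scene","side"):
    s=cams.snapshot(n);X=lensfit(s,n)
    h=X[(X[...,0]>.38)&(X[...,0]<.68)&(X[...,1]>-.25)&(X[...,1]<.03)&(X[...,2]>.17)&(X[...,2]<.4)]
    b=np.radians(84.5);f=np.array([np.cos(b),np.sin(b)]);piv=np.array([.531 if n=="scene" else .528,-.1095])
    g=np.c_[(h[:,:2]-piv)@f,(h[:,:2]-piv)@[-f[1],f[0]],h[:,2]-.24]
    q=g[(abs(g[:,1])<.055)&(g[:,0]>-.033)&(g[:,0]<-.002)&(g[:,2]<.045)]
    l=cv2.fitLine(q[:,[0,2]].astype(np.float32),cv2.DIST_HUBER,0,.005,.005).ravel();print("tilt",np.arctan2(abs(l[0]),abs(l[1])))
    # yaw from back plane
    c=np.c_[h[:,:2],h[:,2]][(abs(g[:,1])<.055)&(g[:,0]>-.033)&(g[:,0]<-.002)&(g[:,2]<.045)]
    A=np.c_[c[:,0],c[:,2],np.ones(len(c))];k=np.linalg.lstsq(A,c[:,1],rcond=None)[0];print("plane beam deg",np.degrees(np.arctan2(1,-k[0])),"tilt",np.arctan(k[1]/np.hypot(1,k[0])))
    show(comps(X,.075,.105,(.46,.62,-.36,-.22)),1)
E
python3 m.py
```

```text
[ 0.39448358 -0.05917883  0.44841378] 16.2 [[0.997, -0.074, 0.002], [-0.074, -0.997, -0.001], [0.003, 0.001, -1.0]]
scene lens p 0.58 1721 [ 0.53  -0.111  0.27 ]
scene head rect 1792 [ 0.531 -0.109] [0.074 0.224] 83.93128967285156
tilt 0.41196033
plane beam deg 84.33130574103735 tilt 0.40866086845604693
79 [ 0.543 -0.29 ] [0.046 0.014] 56.1 corners [[0.5239999890327454, -0.3050000071525574], [0.5360000133514404, -0.31200000643730164], [0.5609999895095825, -0.27399998903274536], [0.550000011920929, -0.2669999897480011]] z 0.093
   line [ 0.5839  0.8118  0.5432 -0.2903]
side lens p 0.73 1510 [ 0.53  -0.111  0.276]
side head rect 1660 [ 0.528 -0.109] [0.073 0.223] 84.36701202392578
tilt 0.4166165
plane beam deg 84.09968494032572 tilt 0.414383548042726
78 [ 0.539 -0.288] [0.044 0.014] 55.0 corners [[0.5199999809265137, -0.3019999861717224], [0.5320000052452087, -0.3100000023841858], [0.5569999814033508, -0.27399998903274536], [0.5460000038146973, -0.26600000262260437]] z 0.094
   line [ 0.5848  0.8112  0.5396 -0.2888]
```

Call:
step_arm(fingers=1, series=[{"translation": [3, 4, 0], "dr": [0, 0, -8]}, {"translation": [6, 8, 0], "dr": [0, 0, -16]}, {"translation": [9, 12, 0], "dr": [0, 0, -24]}, {"translation": [12, 16, 0], "dr": [0, 0, -32]}, {"translation": [16.3, 21.8, 0], "dr": [0, 0, -40]}, {"translation": [16.3, 21.8, 5], "dr": [0, 0, -48]}, {"translation": [16.3, 21.8, 10], "dr": [0, 0, -56]}, {"translation": [16.3, 21.8, 15], "dr": [0, 0, -58.7]}, {"translation": [16.3, 21.8, 20], "dr": [0, 0, -58.7]}, {"translation": [16.3, 21.8, 25], "dr": [0, 0, -58.7]}, {"translation": [16.3, 21.8, 25], "dr": [0, 0, -58.7]}, {"translation": [16.3, 21.8, 25], "dr": [0, 0, -58.7]}, {"translation": [16.3, 21.8, 25], "dr": [0, 0, -58.7]}])

```text
time: 17.7
eef_pos: [0.543, -0.2896, 0.2006]
tool_rot: [0.889, 0.458, 0.001, 0.002]
ft_force: [0.4, -0.3, 0.4]
grip_width: 0.0852
grip_force: 0.0
```

Run:
```python
from h import *
s=cams.snapshot("wrist");cv2.imwrite("pics/w4.png",s["color"]);X=cloud(s)
o=arm.get_obs();R=Rn.from_quat(o["tool_rot"]).as_matrix();print(o["eef_pos"],o["time"],R.round(3).tolist())
show(comps(X,.08,.105,(.46,.62,-.36,-.22)),1)
```

```text
[ 0.54324011 -0.28980465  0.20127139] 17.75 [[0.58, 0.814, 0.004], [0.814, -0.58, -0.003], [-0.0, 0.006, -1.0]]
892 [ 0.54  -0.289] [0.045 0.014] 55.6 corners [[0.5210000276565552, -0.30300000309944153], [0.5320000052452087, -0.3109999895095825], [0.5580000281333923, -0.27399998903274536], [0.546999990940094, -0.26600000262260437]] z 0.095
   line [ 0.5698  0.8218  0.5407 -0.2867]
```

View pics/w4.png

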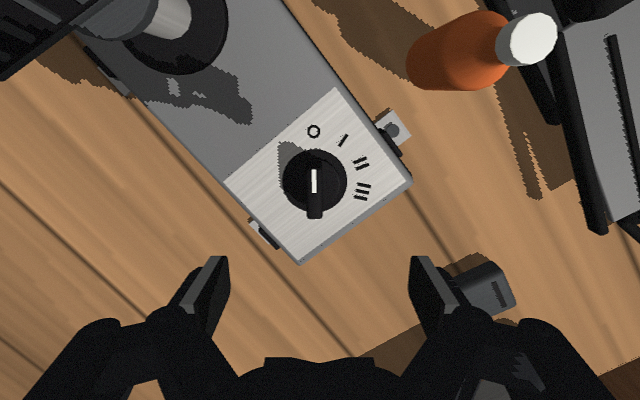

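Call:
step_arm(fingers=1, series=[{"translation": [0, -0.2, 4], "dr": [0, 0, 0]}, {"translation": [0, -0.2, 8], "dr": [0, 0, 0]}, {"translation": [0, -0.2, 11], "dr": [0, 0, 0]}, {"translation": [0, -0.2, 12.7], "dr": [0, 0, 0]}, {"translation": [0, -0.2, 12.7], "dr": [0, 0, 0]}, {"translation": [0, -0.2, 12.7], "dr": [0, 0, 0]}])

```text
time: 18.35
eef_pos: [0.5413, -0.2885, 0.0733]
tool_rot: [0.889, 0.458, 0.001, 0.002]
ft_force: [-0.4, 0.4, 1.0]
grip_width: 0.0853
grip_force: 0.0
```

Call:
step_arm(fingers=-1, series=[{"translation": [0, 0, 0], "dr": [0, 0, 0]}, {"translation": [0, 0, 0], "dr": [0, 0, 0]}, {"translation": [0, 0, 0], "dr": [0, 0, 0]}, {"translation": [0, 0, 0], "dr": [0, 0, 0]}, {"translation": [0, 0, 0], "dr": [0, 0, 0]}, {"translation": [0, 0, 0], "dr": [0, 0, 0]}, {"translation": [0, 0, 0], "dr": [0, 0, 0]}])

```text
time: 19.05
eef_pos: [0.54, -0.2875, 0.0712]
tool_rot: [0.889, 0.458, 0.0, 0.0]
ft_force: [-0.2, -0.2, 4.4]
grip_width: 0.013
grip_force: 59.5
```

Call:
step_arm(series=[{"translation": [0, 0, 0], "dr": [0, 0, 7]}, {"translation": [0, 0, 0], "dr": [0, 0, 14]}, {"translation": [0, 0, 0], "dr": [0, 0, 21]}, {"translation": [0, 0, 0], "dr": [0, 0, 28]}, {"translation": [0, 0, 0], "dr": [0, 0, 35]}, {"translation": [0, 0, 0], "dr": [0, 0, 42]}, {"translation": [0, 0, 0], "dr": [0, 0, 49]}, {"translation": [0, 0, 0], "dr": [0, 0, 56]}, {"translation": [0, 0, 0], "dr": [0, 0, 63]}, {"translation": [0, 0, 0], "dr": [0, 0, 69]}, {"translation": [0, 0, 0], "dr": [0, 0, 69]}, {"translation": [0, 0, 0], "dr": [0, 0, 69]}])

```text
time: 20.25
eef_pos: [0.5405, -0.2887, 0.0712]
tool_rot: [0.992, -0.125, 0.001, 0.001]
ft_force: [3.4, -4.1, -0.3]
grip_width: 0.0132
grip_force: 59.2
```

Call:
step_arm(fingers=1, series=[{"translation": [0, 0, 0], "dr": [0, 0, 0]}, {"translation": [0, 0, 0], "dr": [0, 0, 0]}, {"translation": [0, 0, 0], "dr": [0, 0, 0]}, {"translation": [0, 0, 0], "dr": [0, 0, 0]}, {"translation": [0, 0, 0], "dr": [0, 0, 0]}, {"translation": [0, 0, -5], "dr": [0, 0, 0]}, {"translation": [0, 0, -10], "dr": [0, 0, 0]}, {"translation": [0, 0, -15], "dr": [0, 0, 0]}, {"translation": [0, 0, -20], "dr": [0, 0, 0]}, {"translation": [-6, 12, -20], "dr": [0, 0, 0]}, {"translation": [-6, 12, -20], "dr": [0, 0, 0]}, {"translation": [-6, 12, -20], "dr": [0, 0, 0]}, {"translation": [-6, 12, -20], "dr": [0, 0, 0]}, {"translation": [-6, 12, -20], "dr": [0, 0, 0]}])

```text
time: 21.65
eef_pos: [0.4511, -0.3888, 0.2706]
tool_rot: [0.992, -0.127, 0.0, -0.0]
ft_force: [1.2, 1.7, -0.9]
grip_width: 0.0858
grip_force: 0.0
```

```bash
python3 m.py
python3 - <<'E'
from h import *
s=cams.snapshot("scene");s2=cams.snapshot("side")
i1=cv2.resize(s["color"][100:400,230:430],None,fx=2,fy=2,interpolation=cv2.INTER_CUBIC)
i2=cv2.resize(s2["color"][100:400,230:430],None,fx=2,fy=2,interpolation=cv2.INTER_CUBIC)
cv2.imwrite("pics/both5.png",np.hstack([i1,i2]))
E
```

```text
[ 0.45114694 -0.38880326  0.270643  ] 21.65 [[0.968, -0.252, 0.0], [-0.252, -0.968, 0.001], [0.0, -0.001, -1.0]]
scene lens p 0.95 1622 [ 0.533 -0.113  0.273]
scene head rect 1790 [ 0.531 -0.11 ] [0.073 0.223] 84.0376968383789
tilt 0.4140118
plane beam deg 84.20276284563134 tilt 0.41030356723581096
82 [ 0.543 -0.29 ] [0.015 0.045] 76.1 corners [[0.5189999938011169, -0.29100000858306885], [0.5630000233650208, -0.3019999861717224], [0.5659999847412109, -0.2879999876022339], [0.5220000147819519, -0.2770000100135803]] z 0.093
   line [ 0.9645 -0.2641  0.5432 -0.2904]
side lens p 0.63 1505 [ 0.531 -0.112  0.274]
side head rect 1663 [ 0.527 -0.109] [0.073 0.224] 83.88055419921875
tilt 0.41585967
plane beam deg 84.16077345856583 tilt 0.41388861214381983
70 [ 0.539 -0.288] [0.014 0.046] 76.8 corners [[0.5149999856948853, -0.28999999165534973], [0.5600000023841858, -0.3009999990463257], [0.5630000233650208, -0.28700000047683716], [0.5180000066757202, -0.2759999930858612]] z 0.095
   line [ 0.9733 -0.2297  0.5394 -0.2888]
```

View pics/both5.png

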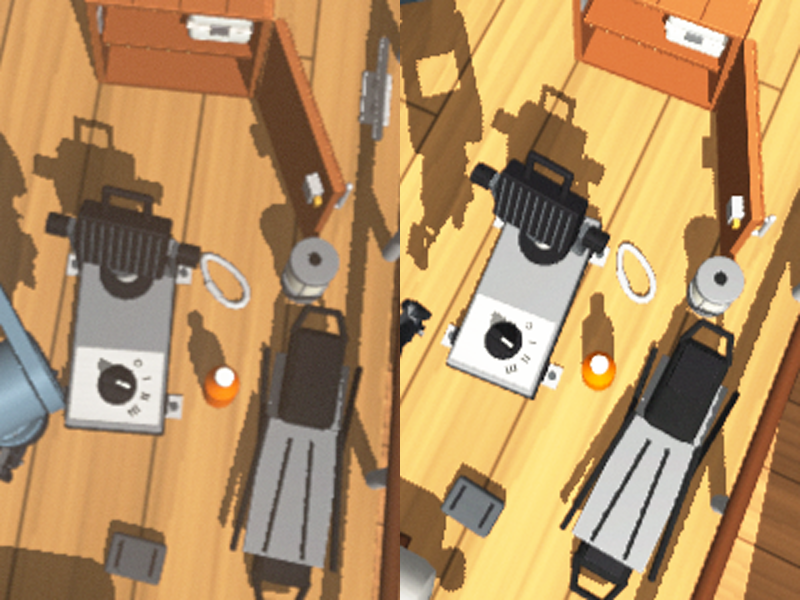

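The pictures show the door wide open, the lamp head aimed at the bay, the selector line towards the two-bar mark, and the other items where they were.

```bash
python3 -c "
from cell import arm
print(arm.sign_off())"
```

```text
the job is handed in; nothing more can be done
None
```

The job is handed in: the door stands about 1.95 rad open (near its stop), the beam's middle is about 4 mm from the middle of the lower opening by my camera measurement, the selector is at two bars, and the gripper is clear of everything.

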